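# Sort column-oven fans by wheel drag

## Robot

A 6-joint arm with a two-finger parallel gripper is mounted at the origin on the work surface. World frame = base frame: x ahead of the robot, y to its left, z up, the work surface at z = 0. Lengths are in m, angles in degrees, forces in N, time in s.
With the tool pointing down it reaches from about 0.3 to 0.75 m from the base axis. Payload 8.5 kg.
Tool frame: the origin (TCP) lies at the very end of the fingers, on their centre line; the grasp point (between the pads) lies 19 mm behind it (env.pinch_z is the distance from the TCP to the grasp point, in m); z points along the fingers, y is the line along which they close (so a half turn about z gives the same grasp; the last joint's range is limited). The gripper opens to 85 mm and grips with 20 to 120 N. Pads are 22 mm wide; open, the fingers measure 114 mm over their backs; the gripper's body (76 mm by 85 mm) begins 54 mm behind the grasp point. The pads swing forward as they close: fully open they stand 13 mm farther back than shut.
Start: joints at [57.049, 21.807, 74.336, -0, 83.858, -12.336], TCP at [0.194, 0.515, 0.231] pointing down, gripper open.
Joint ranges: [-178.18, 178.18], [-50.72, 133.34], [12.68, 142.11], [-81.47, 261.47], [9.98, 163.14], [-165.26, 165.26]. Speed limits (degrees/s): [136.94, 136.94, 180, 180, 180, 180].

## Interface

Orientations are given as a 3x3 rotation matrix whose columns are the frame's x, y, z axes.
In Python, from rig import env, viewer gives the robot as it stands.
- The arm moves only by the tool drive_tool, never from a script. Its argument "series" is a list of rows, each a list of 3 entries, a list of its own where there are three numbers: the shift along the tool's x, y, z in m, then the turn about the tool's z in degrees, then the finger opening in m, from 0 to 0.0854. A call has 1 to 20 rows; each row is the pose to reach, as a shift and turn from the pose commanded when the call began, along the tool's axes at that moment; what a row does not reach only later rows make up. A row lasts 1/10 s, in which the tool goes at most 50 mm and 8.59 degrees, less where a joint would pass 70% of its speed; a pose out of reach is approached as far as the arm can. A call with a gripper value outside its range is refused whole. The fingers move at their own pace and stop on an object; "newtons" is the grip in N (left out, the last holds). Time passes only in rows, so rows that repeat a pose let the fingers close. It gives the time, the measured TCP pose, the force, the opening and the grip force at its end, in the units of the state.
- env.observe(): the state, without advancing time (a new reading comes with each control period).
- viewer.get_image(name): name is "side" or "top"; returns a dict with "img" (420x560x3 uint8, red, green, blue), "depth" (420x560 float32, m along the optical axis (not along the pixel's ray), 0 where there is no reading), "camera_matrix" (3x3 intrinsics, pixels), "rvec" (rotation vector, rad) and "tvec" (3), from world to camera coordinates, as OpenCV has them. Camera axes: x right, y down, z forward; pixel columns grow to the right and rows downward; lengths in m; the calibration is good to about 2 mm. A picture is of the moment at which its call begins.
- env.close_job(): hands the job in; it is judged then, once.
The state is a dict: "time_s": time; "q": joint angles; "qvel": joint speeds; "joint_efforts": joint torques, N m; "position": TCP position; "tool_rot": TCP orientation; "ft_force": force on the tool from outside, world axes, zero at the start; "wrist_torque": the same for the moment, N m; "grip_width": finger opening in m; "gripper_force": force on a finger pad.
Only numpy, scipy, OpenCV 4.12 (cv2) and the standard library are available. Lean on these libraries where they do the work, as an engineer would, in place of code of your own. Each camera call takes 0.05 s, during which the arm holds its last target. There are 200 camera calls.

## Task

Either, both or neither of the two column-oven fans in the blue carrier may have a binding bearing. Find out by pushing each paddle wheel round at least half a turn with a fingertip against the blades, gently and never gripping the wheel, which bends; then set every free-running fan down gently and upright in the green tray and every binding one in the red tray, taking it by the motor body. Do not disturb the bottle, the vial rack or the screwdriver.

Things in the scene. Friction and masses are not known exactly. Their poses are not given: they have to be found in the camera images.
- fan_1_center (a point): fan 1, a column-oven circulation fan standing on its motor, wheel on top, 0.97 kg. This point: centre of its dark grey square motor body (64 x 64 mm, 36 mm tall, sides along this frame's x and y; the place to grip), on the wheel's axis, 18 mm above its square steel flange (96 x 96 x 3 mm) and 23 mm above the underside of the four rubber grommets it stands on; z up. Centre of mass here. The wheel is narrower (56 mm) than the body
- wheel_1: aluminium paddle wheel: 44 mm disc on a 16 mm hub, with four flat upright radial blades 2 mm thick along this frame's +x, +y, -x, -y out to radius 28 mm. Origin on its axis at the motor's top face (18 mm above the fan's centre point). Heights above this origin: disc 5 to 7 mm, blades 6 to 18 mm, hub top 19 mm, nut top 22 mm. More than 20 N bends it
- spindle_1 (a joint): turning angle of the wheel about its upright axis, rad, unlimited; grows anticlockwise seen from above; starts between -0.785 and 0.785; 0: a blade points along the fan's x. Pushed at a blade's outer part (radius 23 mm) a free wheel needs under 0.3 N and coasts on a moment; a binding one drags with a steady 4 to 6 N and stops at once. Looks tell nothing
- bearing_1: brass bearing boss between motor and wheel of fan 1, 22 mm across, 4 mm high, origin on the axis at the motor's top face. In a binding fan its seal rubs, out of sight, on the underside of the wheel's disc
- fan_2_center (a point): fan 2, a column-oven circulation fan standing on its motor, wheel on top, 0.97 kg. This point: centre of its dark grey square motor body (64 x 64 mm, 36 mm tall, sides along this frame's x and y; the place to grip), on the wheel's axis, 18 mm above its square steel flange (96 x 96 x 3 mm) and 23 mm above the underside of the four rubber grommets it stands on; z up. Centre of mass here. The wheel is narrower (56 mm) than the body
- wheel_2: aluminium paddle wheel: 44 mm disc on a 16 mm hub, with four flat upright radial blades 2 mm thick along this frame's +x, +y, -x, -y out to radius 28 mm. Origin on its axis at the motor's top face (18 mm above the fan's centre point). Heights above this origin: disc 5 to 7 mm, blades 6 to 18 mm, hub top 19 mm, nut top 22 mm. More than 20 N bends it
- spindle_2 (a joint): turning angle of the wheel about its upright axis, rad, unlimited; grows anticlockwise seen from above; starts between -0.785 and 0.785; 0: a blade points along the fan's x. Pushed at a blade's outer part (radius 23 mm) a free wheel needs under 0.3 N and coasts on a moment; a binding one drags with a steady 4 to 6 N and stops at once. Looks tell nothing
- bearing_2: brass bearing boss between motor and wheel of fan 2, 22 mm across, 4 mm high, origin on the axis at the motor's top face. In a binding fan its seal rubs, out of sight, on the underside of the wheel's disc
- carrier: fixed blue plate, 130 mm (its x) by 262 mm (its y), 8 mm thick, origin at the centre of its underside; two square pockets 98.5 mm wide, 5 mm deep (floor 3 mm above the bench), 65 mm to either side of the centre along its y. The fans start in them, fan 1 at +y, square with the plate; the pockets keep them from turning or sliding, but over 7 N at the wheel can tip a fan
- green_tray: fixed shallow green tray, 250 mm (its x) by 150 mm (its y), walls 4 mm thick and 14 mm high, inner floor 4 mm above the bench, origin at the centre of its underside; for free-running fans; room for two fans side by side along its x (60 mm to either side of the centre). It can stand to the left or the right of the carrier
- red_tray: fixed shallow red tray, same make and size as the green one; for binding fans; stands on the other side of the carrier
- bottle_mid (a point): bystander: small amber glass bottle, 58 mm across, 105 mm tall, beyond the carrier; this point is on its axis 50 mm above its underside
- rack_mid (a point): bystander: white vial rack, 45 x 100 mm, 40 mm tall with its vials, beyond the carrier; this point is at its centre 20 mm above its underside
- driver_mid (a point): bystander: screwdriver, 160 mm long, lying on the bench beyond the carrier; this point is at its middle, on its axis
Not all that is in view belongs to the job. Leave any purple look-alike of the part that bears fan_1_center alone.

How it is judged:
By the outcome, as a careful person would: the job done as asked, in the order asked, and still so for the second after the job is handed in, with the robot touching nothing.
It also fails if it takes over 72 s, if anything falls off the work surface, if the arm or the gripper's body presses on something with over 40 N, if the wrist force passes 120 N, or if a joint passes its speed limit or range.

## Working session

There is one attempt and no reset: what is moved stays moved. The work goes in short steps, Python scripts to look and compute and a tool call to move; the robot and the scene stay as the last step left them, time stands still between calls to the robot, and variables do not carry over. Pictures are saved under pics/ and viewed, at most 10 in all, crops included, and the job is handed in when it is done.

Besides the shell and the picture viewer there is one more tool, called after "Emit:" by a JSON object that holds its "name" and its "arguments". drive_tool: Moves the arm, as the interface text tells. Its arguments: {"type":"object","properties":{"series":{"type":"array"},"newtons":{"type":"number"}},"required":["series"]}

```bash
mkdir -p pics; ls
python3 - <<'E'
from rig import env, viewer
import cv2, numpy as np
for n in("top","side"):
    d=viewer.get_image(n); cv2.imwrite(f"pics/{n}0.png",d["img"][:,:,::-1]); np.savez(f"{n}0.npz",**d)
    R=cv2.Rodrigues(np.array(d["rvec"]))[0]; print(n,d["camera_matrix"].tolist(),(-R.T@np.ravel(d["tvec"])).round(3),R.round(3).tolist())
s=env.observe(); print(s["tool_rot"],s["position"],s["time_s"],env.pinch_z,s["ft_force"])
E
```

```text
pics
top [[383.4609479082522, 0.0, 280.3174869361342], [0.0, 383.4609479082522, 206.47188256228793], [0.0, 0.0, 1.0]] [ 0.535 -0.017  0.79 ] [[-0.013, -1.0, -0.008], [-0.999, 0.013, -0.038], [0.038, 0.007, -0.999]]
side [[390.1045810182718, 0.0, 274.6984919318608], [0.0, 390.1045810182718, 209.79832226153707], [0.0, 0.0, 1.0]] [0.477 0.671 0.492] [[-0.992, -0.127, -0.02], [-0.051, 0.532, -0.845], [0.118, -0.837, -0.534]]
[[-9.35980254e-01  3.52051829e-01 -6.87786289e-04]
 [ 3.52052415e-01  9.35979605e-01 -1.12961374e-03]
 [ 2.46071357e-04 -1.29943298e-03 -9.99999125e-01]] [0.19351396 0.51455373 0.23077061] 0.1 0.0187 [-0.13325454  0.64165951  0.59759854]
```

View pics/top0.png

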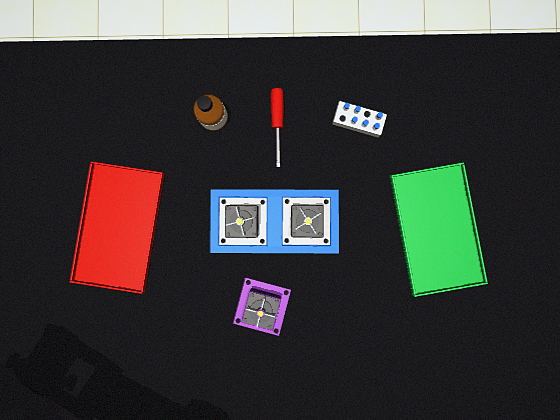

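View pics/side0.png

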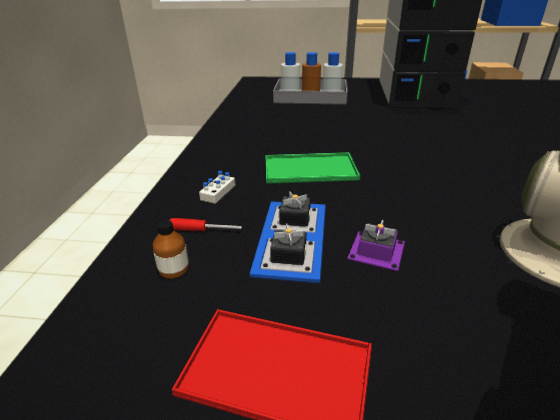

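Top view: candidates are the carrier fans at (240,221) and (308,221), and the purple look-alike at (262,307). I choose the two fans in the blue carrier. Red tray is at (117,228), i.e. +y, green at (438,230), -y; the bottle (210,112), screwdriver (277,125) and rack (360,117) are beyond the carrier.

```bash
cat > h.py <<'E'
import numpy as np, cv2
def ray(d,uv,z):
    K=d["camera_matrix"];R=cv2.Rodrigues(np.array(d["rvec"]))[0];t=np.ravel(d["tvec"]);c=-R.T@t
    r=R.T@np.linalg.inv(K)@np.array([uv[0],uv[1],1.]); return (c+r*(z-c[2])/r[2])
def proj(d,p): return cv2.projectPoints(np.array([p],float),np.array(d["rvec"],float),np.array(d["tvec"],float),d["camera_matrix"],None)[0].ravel()
def rect(d,m,z):
    m=m.astype(np.uint8); n,l,s,_=cv2.connectedComponentsWithStats(m); k=1+np.argmax(s[1:,4])
    c=cv2.findContours((l==k).astype(np.uint8),cv2.RETR_EXTERNAL,cv2.CHAIN_APPROX_NONE)[0][0].reshape(-1,2)
    P=np.array([ray(d,p,z)[:2] for p in c],np.float32); return cv2.minAreaRect(P*1000)
E
python3 - <<'E'
from h import *
d=dict(np.load("top0.npz")); h=cv2.cvtColor(d["img"],cv2.COLOR_RGB2HSV); H,S,V=[h[...,i].astype(int) for i in range(3)]
b=(S>120)&(V>60); row=np.arange(420)[:,None]
print("blue",rect(d,b&(H>95)&(H<120)&(row>150),.008))
print("green",rect(d,b&(H>45)&(H<80),.012)); print("red",rect(d,b&((H<8)|(H>172))&(row>150),.012))
for c in((240,221),(308,221)):
    y=(H>18)&(H<36)&(S>90)&(V>120); y[:, :c[0]-12]=0;y[:,c[0]+12:]=0;y[:c[1]-12]=0;y[c[1]+12:]=0
    v,u=np.nonzero(y); print("nut",u.mean(),v.mean(),len(u),ray(d,(u.mean(),v.mean()),.064))
    # flange
    w=(S<60)&(V>140)&(abs(np.arange(560)-c[0])[None]<33)&(abs(row-c[1])<33)
    print("flange",rect(d,w,.008+.003-.003))
cv2.imwrite("pics/crop1.png",cv2.resize(d["img"][185:257,205:343,::-1],None,fx=5.7,fy=5.7,interpolation=cv2.INTER_CUBIC))
E
```

```text
blue ((535.73876953125, 2.7691497802734375), (263.1300048828125, 130.4698944091797), 89.23149871826172)
green ((515.2598266601562, -329.2126159667969), (249.96908569335938, 155.0974578857422), 9.303757667541504)
red ((527.8672485351562, 322.1606750488281), (155.6883087158203, 249.8743896484375), 80.46601867675781)
nut 239.375 220.83333333333334 24 [0.53669302 0.06615336 0.064     ]
flange ((536.4993896484375, 66.24315643310547), (96.08612060546875, 93.83415985107422), 89.29328918457031)
nut 308.0 220.70833333333334 24 [ 0.53526776 -0.0637842   0.064     ]
flange ((535.7020263671875, -63.203651428222656), (93.91852569580078, 95.72957611083984), 88.9931640625)
```

View pics/crop1.png

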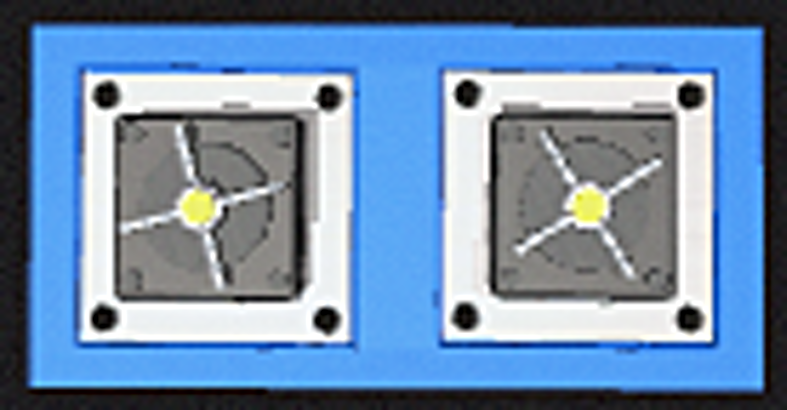

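Crop: left fan (fan at y≈+0.066) has its nut at (200,207) and blades at about 14°+90k in world; the right fan (y≈-0.064) has its nut at (588,207) and blades at about 31°+90k. Both are dark bodies on white flanges in the blue carrier, so the choice is right.

Plan: with the fingers shut, enter a sector between blades at radius 31 mm and orbit the axis.

Emit:
{"name": "drive_tool", "arguments": {"series": [[[-0.03, -0.02, 0], 3, 0], [[-0.07, -0.045, 0.01], 6, 0], [[-0.11, -0.07, 0.03], 10, 0], [[-0.15, -0.098, 0.05], 10.4, 0], [[-0.19, -0.124, 0.07], 10.4, 0], [[-0.23, -0.15, 0.09], 10.4, 0], [[-0.27, -0.177, 0.1], 10.4, 0], [[-0.31, -0.203, 0.11], 10.4, 0], [[-0.35, -0.229, 0.12], 10.4, 0], [[-0.39, -0.255, 0.13], 10.4, 0], [[-0.425, -0.278, 0.13], 10.4, 0], [[-0.4484, -0.2933, 0.13], 10.4, 0], [[-0.4484, -0.2933, 0.13], 10.4, 0], [[-0.4484, -0.2933, 0.13], 10.4, 0], [[-0.4484, -0.2933, 0.13], 10.4, 0]]}}

```text
time_s: 1.6
position: [0.5093, 0.0833, 0.1012]
tool_rot: [[-0.858, 0.514, -0.001], [0.514, 0.858, 0.0], [0.001, -0.0, -1.0]]
ft_force: [0.4, -0.2, -0.2]
grip_width: -0.0001
gripper_force: 0.0
```

Run:
```python
from rig import env, viewer
from h import *
s=env.observe(); R=np.array(s["tool_rot"]); print(s["time_s"],s["position"],np.degrees(np.arctan2(R[1,0],R[0,0])),R[:,2],s["q"],s["ft_force"],s["grip_width"])
d=viewer.get_image("side"); p=proj(d,s["position"]); print(p)
u,v=p.astype(int); cv2.imwrite("pics/s1.png",cv2.resize(d["img"][v-60:v+60,u-80:u+80,::-1],None,fx=5,fy=5,interpolation=cv2.INTER_CUBIC))
```

```text
1.6 [0.50925941 0.08325804 0.10122402] 149.0419029650312 [-8.37105371e-04  2.23817464e-04 -9.99999625e-01] [-3.88178229e+00  2.63525924e+01  9.09990875e+01  1.07443960e-02
  6.26970413e+01 -6.29286234e+01] [ 0.35571654 -0.1882366  -0.16582236] -0.00010141739176386867
[302.57981345 218.64878502]
```

View pics/s1.png

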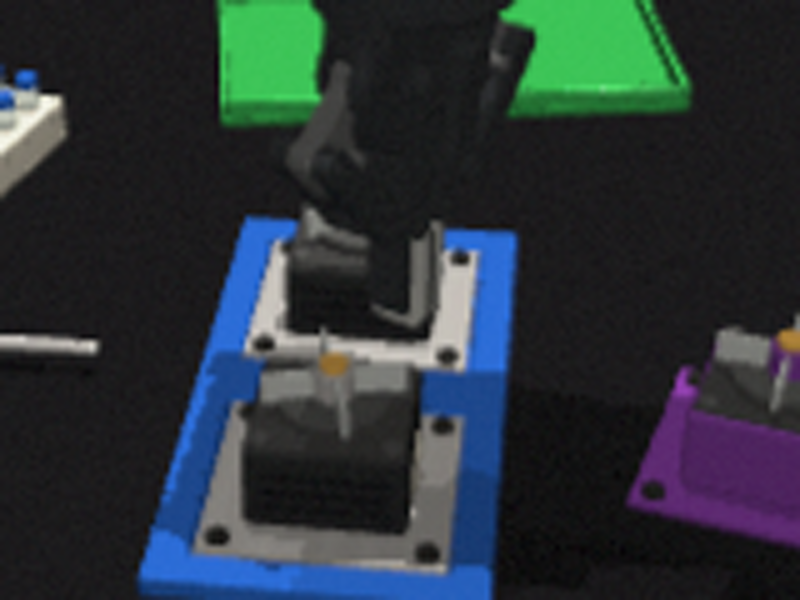

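The crop shows the shut fingers (tip about (405,320)) hanging above and beyond the near fan, whose blades are still undisturbed. I'll lower into the sector and push clockwise.

Emit:
{"name": "drive_tool", "arguments": {"series": [[[-0.001, -0.0006, 0.01], 0, 0], [[-0.001, -0.0006, 0.025], 0, 0], [[-0.001, -0.0006, 0.04], 0, 0], [[-0.001, -0.0006, 0.046], 0, 0], [[-0.001, -0.0006, 0.046], 0, 0], [[-0.001, -0.0006, 0.046], 0, 0]]}}

```text
time_s: 2.25
position: [0.5107, 0.0815, 0.0556]
tool_rot: [[-0.857, 0.515, 0.0], [0.515, 0.857, -0.0], [-0.0, 0.0, -1.0]]
ft_force: [0.2, 0.1, 0.7]
grip_width: 0.0
gripper_force: 0.0
```

Run:
```python
from rig import env, viewer
from h import *
s=env.observe(); print(s["time_s"],s["position"],s["ft_force"],s["wrist_torque"])
r=31
print([[[round(r*(np.cos(a)-1)/1e3,4),round(r*np.sin(a)/1e3,4),0],round(np.degrees(a)),0] for a in np.radians(np.arange(5,51,5))])
d=viewer.get_image("side"); p=proj(d,s["position"])
u,v=p.astype(int); cv2.imwrite("pics/s2.png",cv2.resize(d["img"][v-45:v+45,u-60:u+60,::-1],None,fx=6,fy=6,interpolation=cv2.INTER_CUBIC))
```

```text
2.25 [0.51073427 0.08154509 0.05560243] [0.18666499 0.12267018 0.74517916] [-0.01219013  0.04063699  0.05888158]
[[[np.float64(-0.0001), np.float64(0.0027), 0], 5, 0], [[np.float64(-0.0005), np.float64(0.0054), 0], 10, 0], [[np.float64(-0.0011), np.float64(0.008), 0], 15, 0], [[np.float64(-0.0019), np.float64(0.0106), 0], 20, 0], [[np.float64(-0.0029), np.float64(0.0131), 0], 25, 0], [[np.float64(-0.0042), np.float64(0.0155), 0], 30, 0], [[np.float64(-0.0056), np.float64(0.0178), 0], 35, 0], [[np.float64(-0.0073), np.float64(0.0199), 0], 40, 0], [[np.float64(-0.0091), np.float64(0.0219), 0], 45, 0], [[np.float64(-0.0111), np.float64(0.0237), 0], 50, 0]]
```

View pics/s2.png

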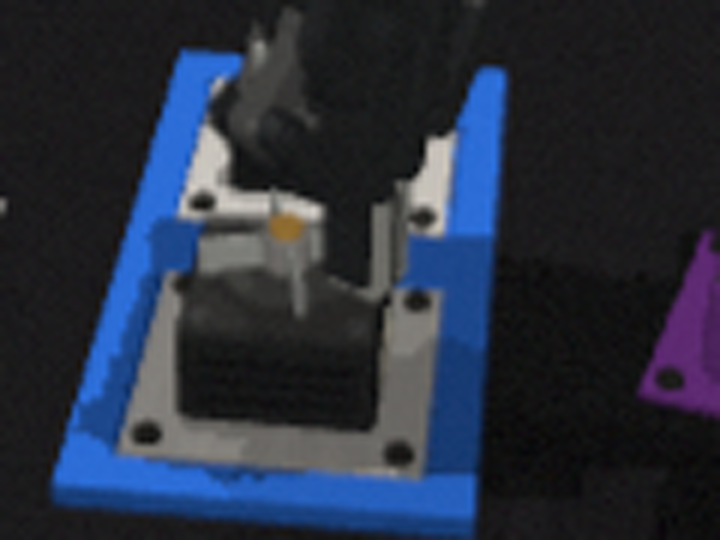

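The finger (tip near (350,290)) sits in the sector with the near blade at (297,290) clear of it. Push clockwise 50°.

Emit:
{"name": "drive_tool", "arguments": {"series": [[[-0.0001, 0.0027, 0], 5, 0], [[-0.0005, 0.0054, 0], 10, 0], [[-0.0011, 0.008, 0], 15, 0], [[-0.0019, 0.0106, 0], 20, 0], [[-0.0029, 0.0131, 0], 25, 0], [[-0.0042, 0.0155, 0], 30, 0], [[-0.0056, 0.0178, 0], 35, 0], [[-0.0073, 0.0199, 0], 40, 0], [[-0.0091, 0.0219, 0], 45, 0], [[-0.0111, 0.0237, 0], 50, 0]]}}

```text
time_s: 3.3
position: [0.5327, 0.096, 0.056]
tool_rot: [[-0.153, 0.988, 0.001], [0.988, 0.153, -0.0], [-0.0, 0.001, -1.0]]
ft_force: [0.5, 0.7, -0.2]
grip_width: -0.0001
gripper_force: 0.0
```

Emit:
{"name": "drive_tool", "arguments": {"series": [[[-0.0001, 0.0027, 0], 5, 0], [[-0.0005, 0.0054, 0], 10, 0], [[-0.0011, 0.008, 0], 15, 0], [[-0.0019, 0.0106, 0], 20, 0], [[-0.0029, 0.0131, 0], 25, 0], [[-0.0042, 0.0155, 0], 30, 0], [[-0.0056, 0.0178, 0], 35, 0], [[-0.0073, 0.0199, 0], 40, 0], [[-0.0091, 0.0219, 0], 45, 0], [[-0.0111, 0.0237, 0], 50, 0]]}}

```text
time_s: 4.3
position: [0.5579, 0.0886, 0.056]
tool_rot: [[0.659, 0.752, 0.001], [0.752, -0.659, -0.0], [0.001, 0.001, -1.0]]
ft_force: [-0.0, 0.3, 0.3]
grip_width: -0.0001
gripper_force: 0.0
```

Run:
```python
from rig import env, viewer
from h import *
s=env.observe(); print(s["time_s"],s["position"],s["ft_force"],s["wrist_torque"])
d=viewer.get_image("side"); p=proj(d,[.5365,.0662,.05])
u,v=p.astype(int); cv2.imwrite("pics/s3.png",cv2.resize(d["img"][v-45:v+45,u-60:u+60,::-1],None,fx=6,fy=6,interpolation=cv2.INTER_CUBIC))
```

```text
4.3 [0.55786392 0.08864958 0.0560353 ] [-0.02759866  0.25465591  0.32838838] [ 0.02666386 -0.00262471 -0.01407077]
```

View pics/s3.png

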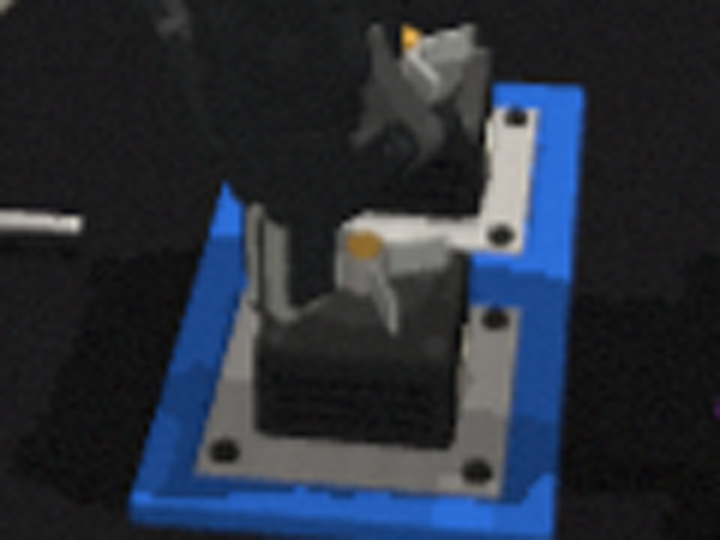

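The finger is at (290,260) on the far-left side, and the wheel (nut (362,245)) has gone round with it. A blade lies at (385,300), with no force. Carry on to complete half a turn.

Emit:
{"name": "drive_tool", "arguments": {"series": [[[-0.0001, 0.0027, 0], 5, 0], [[-0.0005, 0.0054, 0], 10, 0], [[-0.0011, 0.008, 0], 15, 0], [[-0.0019, 0.0106, 0], 20, 0], [[-0.0029, 0.0131, 0], 25, 0], [[-0.0042, 0.0155, 0], 30, 0], [[-0.0056, 0.0178, 0], 35, 0], [[-0.0073, 0.0199, 0], 40, 0], [[-0.0091, 0.0219, 0], 45, 0], [[-0.0111, 0.0237, 0], 50, 0]]}}

```text
time_s: 5.35
position: [0.5683, 0.0647, 0.0559]
tool_rot: [[1.0, -0.019, 0.001], [-0.019, -1.0, -0.0], [0.001, 0.0, -1.0]]
ft_force: [-0.2, -0.1, -0.5]
grip_width: 0.0001
gripper_force: 0.0
```

Emit:
{"name": "drive_tool", "arguments": {"series": [[[-0.0001, 0.0027, 0], 5, 0], [[-0.0005, 0.0054, 0], 10, 0], [[-0.0011, 0.008, 0], 15, 0], [[-0.0019, 0.0106, 0], 20, 0], [[-0.0029, 0.0131, 0], 25, 0], [[-0.0042, 0.0155, 0], 30, 0], [[-0.0056, 0.0178, 0], 35, 0], [[-0.0073, 0.0199, 0], 40, 0], [[-0.0091, 0.0219, 0], 45, 0], [[-0.0111, 0.0237, 0], 50, 0], [[-0.0132, 0.0254, 0], 55, 0], [[-0.0155, 0.0268, 0], 60, 0]]}}

```text
time_s: 6.55
position: [0.5522, 0.0382, 0.0559]
tool_rot: [[0.483, -0.876, 0.001], [-0.876, -0.483, -0.0], [0.001, -0.001, -1.0]]
ft_force: [0.4, 0.4, -0.1]
grip_width: -0.0001
gripper_force: 0.0
```

Fan 1 (at +y) runs free: four readings near zero over 200°. Now fan 2.

Emit:
{"name": "drive_tool", "arguments": {"series": [[[0, 0, -0.015], 0, 0], [[0, 0, -0.035], 0, 0], [[0.02, 0.008, -0.045], -8, 0], [[0.045, 0.018, -0.045], -16, 0], [[0.07, 0.028, -0.045], -24, 0], [[0.09, 0.036, -0.045], -32, 0], [[0.1022, 0.041, -0.045], -40, 0], [[0.1022, 0.041, -0.045], -47, 0], [[0.1022, 0.041, -0.045], -47, 0], [[0.1022, 0.041, -0.045], -47, 0], [[0.1022, 0.041, -0.045], -47, 0]]}}

```text
time_s: 7.65
position: [0.5658, -0.0707, 0.1005]
tool_rot: [[0.97, -0.244, 0.0], [-0.244, -0.97, -0.0], [0.0, 0.0, -1.0]]
ft_force: [0.4, -0.4, -0.3]
grip_width: 0.0002
gripper_force: 0.0
```

Run:
```python
from rig import env, viewer
from h import *
s=env.observe(); R=np.array(s["tool_rot"]); p=np.array(s["position"]); print(s["time_s"],p,np.degrees(np.arctan2(R[1,0],R[0,0])),s["q"])
print("shift",R.T@(np.array([.5656,-.0710,.0555])-p))
```

```text
7.65 [ 0.56575299 -0.07070465  0.10053148] -14.096405150226504 [-1.90169099e+01  3.09184945e+01  8.22775160e+01  7.89828053e-04
  6.67884449e+01  8.50791841e+01]
shift [-8.86716714e-05  3.23239190e-04  4.50314583e-02]
```

Emit:
{"name": "drive_tool", "arguments": {"series": [[[0, 0, 0.01], 0, 0], [[0, 0, 0.025], 0, 0], [[0, 0, 0.04], 0, 0], [[0, 0, 0.045], 0, 0], [[0, 0, 0.045], 0, 0]]}}

```text
time_s: 8.15
position: [0.5654, -0.0708, 0.0544]
tool_rot: [[0.97, -0.242, -0.002], [-0.242, -0.97, 0.001], [-0.002, -0.0, -1.0]]
ft_force: [-0.0, 0.5, -0.1]
grip_width: 0.0001
gripper_force: 0.0
```

Emit:
{"name": "drive_tool", "arguments": {"series": [[[-0.0001, -0.0027, 0], -5, 0], [[-0.0005, -0.0054, 0], -10, 0], [[-0.0011, -0.008, 0], -15, 0], [[-0.0019, -0.0106, 0], -20, 0], [[-0.0029, -0.0131, 0], -25, 0], [[-0.0042, -0.0155, 0], -30, 0], [[-0.0056, -0.0178, 0], -35, 0], [[-0.0073, -0.0199, 0], -40, 0]]}}

```text
time_s: 8.95
position: [0.5639, -0.0499, 0.0561]
tool_rot: [[0.897, 0.441, 0.001], [0.441, -0.897, -0.0], [0.001, 0.001, -1.0]]
ft_force: [0.7, -0.1, 0.3]
grip_width: -0.0001
gripper_force: 0.0
```

Emit:
{"name": "drive_tool", "arguments": {"series": [[[-0.0001, -0.0027, 0], -5, 0], [[-0.0005, -0.0054, 0], -10, 0], [[-0.0011, -0.008, 0], -15, 0], [[-0.0019, -0.0106, 0], -20, 0], [[-0.0029, -0.0131, 0], -25, 0], [[-0.0042, -0.0155, 0], -30, 0], [[-0.0056, -0.0178, 0], -35, 0], [[-0.0073, -0.0199, 0], -40, 0]]}}

```text
time_s: 9.75
position: [0.5485, -0.0352, 0.056]
tool_rot: [[0.404, 0.915, 0.001], [0.915, -0.404, -0.0], [0.0, 0.001, -1.0]]
ft_force: [1.2, -0.5, 0.8]
grip_width: -0.0001
gripper_force: 0.0
```

Run:
```python
from rig import env, viewer
from h import *
s=env.observe(); print(s["time_s"],s["position"],s["ft_force"],s["wrist_torque"])
a=[]
for n,c in(("side",[.5355,-.0635,.05]),("top",[.5355,-.0,.05])):
    d=viewer.get_image(n); u,v=proj(d,c).astype(int); a.append(cv2.resize(d["img"][v-45:v+45,u-60:u+60,::-1],None,fx=3.3,fy=3.3,interpolation=cv2.INTER_CUBIC))
cv2.imwrite("pics/s4.png",np.hstack(a))
```

```text
9.75 [ 0.54849931 -0.03520415  0.0560209 ] [ 1.24577238 -0.48876459  0.78997001] [-0.02011779  0.00671637  0.00078076]
```

View pics/s4.png

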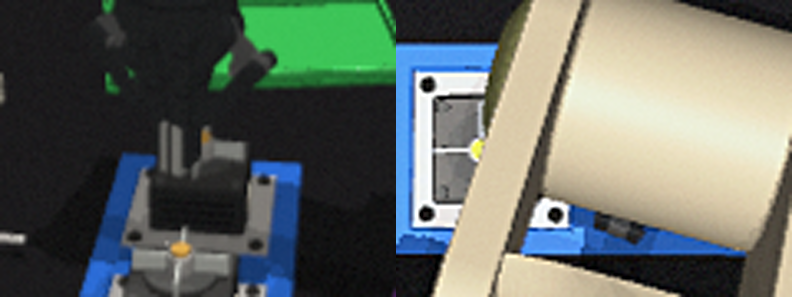

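The side view shows the finger (170,150) beside fan 2's nut (206,135), and the arm hides it from above. Force is still small; continuing.

Emit:
{"name": "drive_tool", "arguments": {"series": [[[-0.0001, -0.0027, 0], -5, 0], [[-0.0005, -0.0054, 0], -10, 0], [[-0.0011, -0.008, 0], -15, 0], [[-0.0019, -0.0106, 0], -20, 0], [[-0.0029, -0.0131, 0], -25, 0], [[-0.0042, -0.0155, 0], -30, 0], [[-0.0056, -0.0178, 0], -35, 0], [[-0.0073, -0.0199, 0], -40, 0]]}}

```text
time_s: 10.65
position: [0.5273, -0.034, 0.0558]
tool_rot: [[-0.276, 0.961, 0.001], [0.961, 0.276, -0.0], [-0.001, 0.001, -1.0]]
ft_force: [0.0, -0.1, 0.8]
grip_width: -0.0
gripper_force: 0.0
```

Emit:
{"name": "drive_tool", "arguments": {"series": [[[-0.0001, -0.0027, 0], -5, 0], [[-0.0005, -0.0054, 0], -10, 0], [[-0.0011, -0.008, 0], -15, 0], [[-0.0019, -0.0106, 0], -20, 0], [[-0.0029, -0.0131, 0], -25, 0], [[-0.0042, -0.0155, 0], -30, 0], [[-0.0056, -0.0178, 0], -35, 0], [[-0.0073, -0.0199, 0], -40, 0]]}}

```text
time_s: 11.45
position: [0.5103, -0.0465, 0.0558]
tool_rot: [[-0.829, 0.559, 0.001], [0.559, 0.829, -0.0], [-0.001, 0.0, -1.0]]
ft_force: [0.8, -0.6, 0.2]
grip_width: -0.0
gripper_force: 0.0
```

Emit:
{"name": "drive_tool", "arguments": {"series": [[[-0.0001, -0.0027, 0], -5, 0], [[-0.0005, -0.0054, 0], -10, 0], [[-0.0011, -0.008, 0], -15, 0], [[-0.0019, -0.0106, 0], -20, 0], [[-0.0029, -0.0131, 0], -25, 0], [[-0.0042, -0.0155, 0], -30, 0], [[-0.0056, -0.0178, 0], -35, 0], [[-0.0073, -0.0199, 0], -40, 0]]}}

```text
time_s: 12.25
position: [0.5053, -0.0672, 0.0558]
tool_rot: [[-0.994, -0.105, 0.001], [-0.105, 0.994, -0.0], [-0.001, -0.0, -1.0]]
ft_force: [-0.9, 0.5, -0.2]
grip_width: 0.0003
gripper_force: 0.0
```

Both wheels show no drag (readings within noise, against 4–6 N for binding) over 200° of push. Lift, open, hover over fan 2, and check that its wheel really turned.

Emit:
{"name": "drive_tool", "arguments": {"series": [[[0, 0, -0.015], 0, 0], [[0, 0, -0.04], 0, 0], [[0, 0, -0.06], 2, 0.0], [[-0.01, 0, -0.065], 4, 0.085], [[-0.02, 0, -0.065], 6.7, 0.085], [[-0.0304, 0.0005, -0.065], 6.7, 0.085], [[-0.0304, 0.0005, -0.065], 6.7, 0.085], [[-0.0304, 0.0005, -0.065], 6.7, 0.085], [[-0.0304, 0.0005, -0.065], 6.7, 0.085]]}}

```text
time_s: 13.15
position: [0.5346, -0.0632, 0.1201]
tool_rot: [[-1.0, 0.012, -0.001], [0.012, 1.0, 0.0], [0.001, 0.0, -1.0]]
ft_force: [-0.6, -0.1, -0.7]
grip_width: 0.0847
gripper_force: 0.0
```

Run:
```python
from rig import env, viewer
from h import *
s=env.observe(); R=np.array(s["tool_rot"]); p=np.array(s["position"]); print(s["time_s"],p,np.degrees(np.arctan2(R[1,0],R[0,0])),s["grip_width"])
print("shift",R.T@(np.array([.5355,-.0637,.012])-p))
d=viewer.get_image("side"); u,v=proj(d,[.5355,-.06,.06]).astype(int); cv2.imwrite("pics/s5.png",cv2.resize(d["img"][v-50:v+40,u-60:u+60,::-1],None,fx=6,fy=6,interpolation=cv2.INTER_CUBIC))
```

```text
13.15 [ 0.53463356 -0.0631946   0.1201495 ] 179.29009388361325 0.08468832091565044
shift [-0.00094989 -0.00051259  0.10814877]
```

View pics/s5.png

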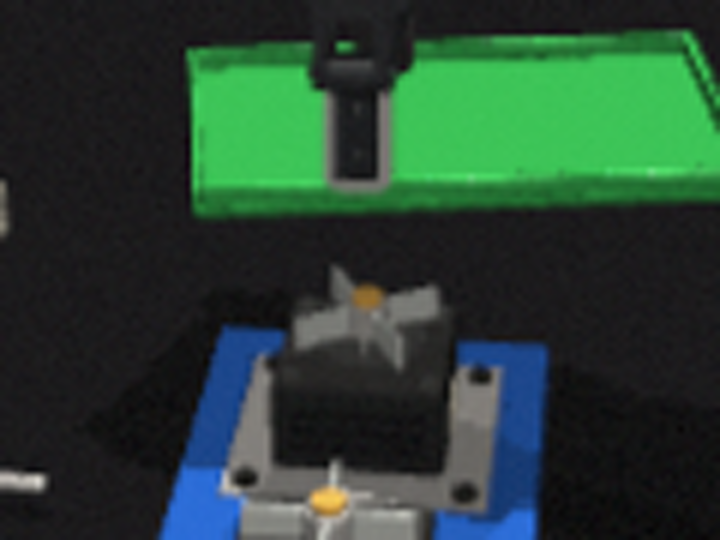

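Fingers are open above fan 2; its nut is at (367,298), with blades toward (335,268), (440,290), (400,360) and (295,320). I'll check numerically against the first side picture that both wheels really moved.

Run:
```python
from rig import viewer
from h import *
d0=dict(np.load("side0.npz")); d=viewer.get_image("side"); print(np.abs(d["tvec"]-d0["tvec"]).max())
g0=cv2.cvtColor(d0["img"],6+1).astype(float); g=cv2.cvtColor(d["img"],7).astype(float)
for n,c in(("A",[.5365,.0662]),("B",[.5355,-.0637]),("purple body",None)):
    u,v=(proj(d,c+[.058]) if c else (380,238)); u,v=int(u),int(v)
    e=np.abs(g-g0)[v-9:v+10,u-16:u+17]; print(n,(u,v),"diff",e.mean().round(1),np.percentile(e,95).round(1))
    if c:
        for G in(g0,g):   # brightness along radial top-edge rays, bins of 10 deg modulo 90
            t=np.arange(0,90,6); r=[]
            for a in t:
                P=[[c[0]+k*np.cos(np.radians(a+q)),c[1]+k*np.sin(np.radians(a+q)),.0615] for q in(0,90,180,270) for k in np.arange(.016,.027,.002)]
                x=cv2.projectPoints(np.array(P),d["rvec"],d["tvec"],d["camera_matrix"],None)[0].reshape(-1,1,2).astype(np.float32)
                r.append(cv2.remap(G.astype(np.float32),x,None,cv2.INTER_LINEAR).mean())
            print(dict(zip(t.tolist(),np.round(r).astype(int).tolist())))
```

```text
0.0
A (288, 231) diff 28.8 91.7
{0: 108, 6: 119, 12: 142, 18: 148, 24: 134, 30: 135, 36: 135, 42: 138, 48: 139, 54: 137, 60: 136, 66: 130, 72: 121, 78: 114, 84: 109}
{0: 121, 6: 110, 12: 106, 18: 103, 24: 102, 30: 105, 36: 108, 42: 110, 48: 110, 54: 108, 60: 105, 66: 102, 72: 99, 78: 101, 84: 107}
B (294, 197) diff 15.9 48.0
{0: 74, 6: 77, 12: 79, 18: 86, 24: 91, 30: 93, 36: 99, 42: 96, 48: 88, 54: 83, 60: 80, 66: 79, 72: 76, 78: 72, 84: 70}
{0: 69, 6: 71, 12: 69, 18: 68, 24: 65, 30: 64, 36: 69, 42: 71, 48: 72, 54: 73, 60: 73, 66: 73, 72: 71, 78: 68, 84: 67}
purple body (380, 238) diff 22.2 45.0
```

Emit:
{"name": "drive_tool", "arguments": {"series": [[[0, -0.03, 0], 0, 0.085], [[0, -0.08, 0], 0, 0.085], [[0, -0.13, 0], 0, 0.085], [[0, -0.18, 0], 0, 0.085], [[0, -0.21, 0], 0, 0.085], [[0, -0.22, 0], 0, 0.085]]}}

```text
time_s: 13.85
position: [0.5317, -0.2863, 0.12]
tool_rot: [[-1.0, 0.016, 0.0], [0.016, 1.0, -0.0], [-0.0, -0.0, -1.0]]
ft_force: [-0.2, 1.3, 0.1]
grip_width: 0.0849
gripper_force: 0.0
```

Run:
```python
from rig import viewer
from h import *
d=viewer.get_image("top")
cv2.imwrite("pics/t6.png",cv2.resize(d["img"][150:270,200:360,::-1],None,fx=5,fy=5,interpolation=cv2.INTER_CUBIC))
```

```text
(no output)
```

View pics/t6.png

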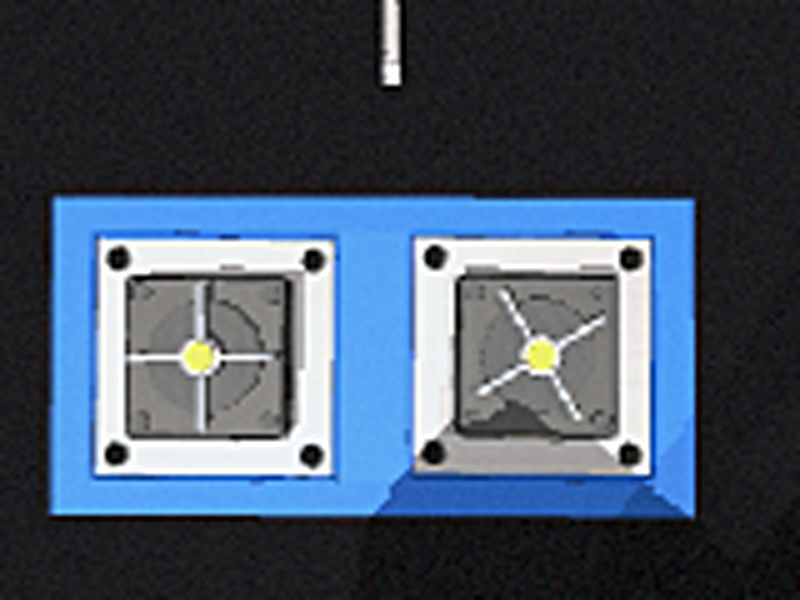

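In the top view wheel 1's blades (nut (199,357)) now stand at 0°, was 14°. Wheel 2's blades (nut (541,355)) stand at about 30° modulo 90, was 31°, so it moved about 180°, right on the margin. I'll push fan 2 further for a safe half turn plus another force reading.

Emit:
{"name": "drive_tool", "arguments": {"series": [[[0, 0.03, 0], 8, 0], [[-0.001, 0.07, 0], 16, 0], [[-0.002, 0.11, 0], 24, 0], [[-0.003, 0.15, 0], 32, 0], [[-0.005, 0.19, 0], 40, 0], [[-0.006, 0.22, 0], 48, 0], [[-0.007, 0.24, 0], 56, 0], [[-0.0078, 0.2529, 0], 64, 0], [[-0.0078, 0.2529, 0], 72, 0], [[-0.0078, 0.2529, 0], 80, 0], [[-0.0078, 0.2529, 0], 88, 0], [[-0.0078, 0.2529, 0.01], 96, 0], [[-0.0078, 0.2529, 0.02], 104, 0], [[-0.0078, 0.2529, 0.02], 104, 0], [[-0.0078, 0.2529, 0.02], 104, 0], [[-0.0078, 0.2529, 0.02], 104, 0]]}}

```text
time_s: 15.5
position: [0.5433, -0.03, 0.1009]
tool_rot: [[0.251, 0.968, 0.001], [0.968, -0.251, -0.0], [0.0, 0.001, -1.0]]
ft_force: [-1.0, 0.8, -0.4]
grip_width: -0.0001
gripper_force: 0.0
```

Run:
```python
from rig import env, viewer
from h import *
s=env.observe(); R=np.array(s["tool_rot"]); p=np.array(s["position"]); print(s["time_s"],p,np.degrees(np.arctan2(R[1,0],R[0,0])),s["q"][5],s["ft_force"])
print("shift",R.T@(np.array([.5435,-.0336,.0555])-p))
```

```text
15.5 [ 0.54330522 -0.02999608  0.10092199] 75.47472125438131 -1.1090710161936874 [-0.95921434  0.84807653 -0.42721091]
shift [-0.00344213  0.00105655  0.04542267]
```

Emit:
{"name": "drive_tool", "arguments": {"series": [[[-0.0034, 0.001, 0.01], 0, 0], [[-0.0034, 0.001, 0.025], 0, 0], [[-0.0034, 0.001, 0.04], 0, 0], [[-0.0034, 0.001, 0.045], 0, 0], [[-0.0034, 0.001, 0.045], 0, 0]]}}

```text
time_s: 16.0
position: [0.5431, -0.034, 0.0546]
tool_rot: [[0.254, 0.967, -0.001], [0.967, -0.254, 0.0], [0.0, -0.001, -1.0]]
ft_force: [1.1, -0.1, -0.5]
grip_width: 0.0002
gripper_force: 0.0
```

Emit:
{"name": "drive_tool", "arguments": {"series": [[[-0.0001, -0.0027, 0], -5, 0], [[-0.0005, -0.0054, 0], -10, 0], [[-0.0011, -0.008, 0], -15, 0], [[-0.0019, -0.0106, 0], -20, 0], [[-0.0029, -0.0131, 0], -25, 0], [[-0.0042, -0.0155, 0], -30, 0], [[-0.0056, -0.0178, 0], -35, 0], [[-0.0073, -0.0199, 0], -40, 0], [[-0.0091, -0.0219, 0], -45, 0], [[-0.0111, -0.0237, 0], -50, 0]]}}

```text
time_s: 17.0
position: [0.5179, -0.0389, 0.0561]
tool_rot: [[-0.581, 0.814, 0.001], [0.814, 0.581, -0.0], [-0.001, 0.001, -1.0]]
ft_force: [-1.4, -0.6, -0.2]
grip_width: -0.0001
gripper_force: 0.0
```

Emit:
{"name": "drive_tool", "arguments": {"series": [[[-0.0001, -0.0027, 0], -5, 0], [[-0.0005, -0.0054, 0], -10, 0], [[-0.0011, -0.008, 0], -15, 0], [[-0.0019, -0.0106, 0], -20, 0], [[-0.0029, -0.0131, 0], -25, 0], [[-0.0042, -0.0155, 0], -30, 0], [[-0.0056, -0.0178, 0], -35, 0], [[-0.0073, -0.0199, 0], -40, 0], [[-0.0091, -0.0219, 0], -45, 0], [[-0.0111, -0.0237, 0], -50, 0]]}}

```text
time_s: 18.0
position: [0.5051, -0.0618, 0.0561]
tool_rot: [[-0.997, 0.078, 0.001], [0.078, 0.997, -0.001], [-0.001, -0.0, -1.0]]
ft_force: [-0.3, 0.1, -0.5]
grip_width: 0.0
gripper_force: 0.0
```

No drag again, so both fans are free-running and both go to the green tray. Fan 2 first.

Emit:
{"name": "drive_tool", "arguments": {"series": [[[0, 0, -0.015], 0, 0], [[0, 0, -0.04], 0, 0], [[0, 0, -0.06], 0, 0.0], [[-0.01, 0, -0.06], -2, 0.085], [[-0.022, 0, -0.06], -3.8, 0.085], [[-0.0305, 0.0005, -0.06], -3.8, 0.085], [[-0.0305, 0.0005, -0.06], -3.8, 0.085], [[-0.0305, 0.0005, -0.06], -3.8, 0.085], [[-0.0305, 0.0005, -0.06], -3.8, 0.085], [[-0.0305, 0.0005, -0.06], -3.8, 0.085]]}}

```text
time_s: 19.0
position: [0.5348, -0.0634, 0.1152]
tool_rot: [[-1.0, 0.016, -0.0], [0.016, 1.0, 0.0], [0.0, 0.0, -1.0]]
ft_force: [-1.1, -1.3, -0.1]
grip_width: 0.085
gripper_force: 0.0
```

```bash
cat > st.py <<'E'
import sys
from rig import env
from h import *
s=env.observe(); R=np.array(s["tool_rot"]); p=np.array(s["position"]); print(s["time_s"],p.round(4),np.degrees(np.arctan2(R[1,0],R[0,0])).round(2),"q6",s["q"][5],s["ft_force"],s["grip_width"])
print("shift",(R.T@(np.array(sys.argv[1:4],float)-p)).round(4))
E
python3 st.py .5355 -.0637 .012
```

```text
19.0 [ 0.5348 -0.0634  0.1152] 179.07 q6 -108.44012185771024 [-1.07037104 -1.27532286 -0.14976282] 0.0849886667227872
shift [-0.0007 -0.0003  0.1032]
```

Emit:
{"name": "drive_tool", "arguments": {"series": [[[0, -0.0003, 0.03], 0, 0.085], [[0, -0.0003, 0.06], 0, 0.085], [[0, -0.0003, 0.08], 0, 0.085], [[0, -0.0003, 0.095], 0, 0.085], [[0, -0.0003, 0.103], 0, 0.085], [[0, -0.0003, 0.103], 0, 0.085]]}}

```text
time_s: 19.6
position: [0.5347, -0.0637, 0.0117]
tool_rot: [[-1.0, 0.016, -0.001], [0.016, 1.0, 0.0], [0.001, 0.0, -1.0]]
ft_force: [1.0, 0.2, 0.1]
grip_width: 0.0851
gripper_force: 0.0
```

Emit:
{"name": "drive_tool", "arguments": {"series": [[[0, 0, 0], 0, 0.06], [[0, 0, 0], 0, 0.06], [[0, 0, 0], 0, 0.055], [[0, 0, 0], 0, 0.055], [[0, 0, 0], 0, 0.055], [[0, 0, 0], 0, 0.055]], "newtons": 50}}

```text
time_s: 20.2
position: [0.536, -0.0639, 0.0135]
tool_rot: [[-1.0, 0.016, 0.003], [0.016, 1.0, -0.001], [-0.003, -0.001, -1.0]]
ft_force: [0.2, 1.4, 7.7]
grip_width: 0.0629
gripper_force: 56.3
```

Emit:
{"name": "drive_tool", "arguments": {"series": [[[0, 0, -0.005], 0, 0.055], [[0, 0, -0.015], 0, 0.055], [[0, 0, -0.03], 0, 0.055], [[0, 0, -0.05], 0, 0.055], [[0, 0, -0.06], 0, 0.055], [[0, 0, -0.06], 0, 0.055], [[0, 0, -0.06], 0, 0.055]]}}

```text
time_s: 20.9
position: [0.5346, -0.0636, 0.0717]
tool_rot: [[-1.0, 0.016, -0.001], [0.016, 1.0, 0.0], [0.001, 0.0, -1.0]]
ft_force: [-0.2, -0.9, -8.7]
grip_width: 0.0633
gripper_force: 58.6
```

```bash
python3 st.py .5745 -.3216 .072
```

```text
20.9 [ 0.5346 -0.0636  0.0717] 179.08 q6 -108.47491147596214 [-0.23000932 -0.87786392 -8.67806422] 0.06327389427672767
shift [-0.0441 -0.2573 -0.0004]
```

Fan 2 is held; the force sensor reads its weight, which also confirms the sensor works. Carry it to the far slot of the green tray.

Emit:
{"name": "drive_tool", "arguments": {"series": [[[-0.002, -0.01, 0], 0, 0.055], [[-0.005, -0.03, 0], -1, 0.055], [[-0.01, -0.06, 0], -2.5, 0.055], [[-0.0165, -0.095, 0], -4, 0.055], [[-0.022, -0.13, 0], -5.5, 0.055], [[-0.028, -0.165, 0], -7, 0.055], [[-0.034, -0.2, 0], -8.5, 0.055], [[-0.039, -0.228, 0], -9.5, 0.055], [[-0.0425, -0.247, 0], -9.5, 0.055], [[-0.0441, -0.2573, 0], -9.5, 0.055], [[-0.0441, -0.2573, 0], -9.5, 0.055], [[-0.0441, -0.2573, 0], -9.5, 0.055], [[-0.0441, -0.2573, 0], -9.5, 0.055]]}}

```text
time_s: 22.2
position: [0.575, -0.3205, 0.0721]
tool_rot: [[-0.989, -0.15, -0.001], [-0.15, 0.989, 0.001], [0.001, 0.001, -1.0]]
ft_force: [0.0, -0.1, -9.5]
grip_width: 0.0631
gripper_force: 58.5
```

```bash
python3 st.py .5745 -.3216 .0125
```

```text
22.2 [ 0.575  -0.3205  0.0721] -171.36 q6 -138.07316629886643 [ 0.01702542 -0.07133294 -9.5329563 ] 0.06309572084625731
shift [ 0.0006 -0.001   0.0596]
```

Emit:
{"name": "drive_tool", "arguments": {"series": [[[0, 0, 0.01], 0, 0.055], [[0, 0, 0.025], 0, 0.055], [[0, 0, 0.04], 0, 0.055], [[0, 0, 0.048], 0, 0.055], [[0, 0, 0.052], 0, 0.055], [[0, 0, 0.0545], 0, 0.055], [[0, 0, 0.056], 0, 0.055], [[0, 0, 0.057], 0, 0.055], [[0, 0, 0.0575], 0, 0.055], [[0, 0, 0.0578], 0, 0.055], [[0, 0, 0.0578], 0, 0.055]]}}

```text
time_s: 23.3
position: [0.5752, -0.3219, 0.0149]
tool_rot: [[-0.989, -0.149, 0.0], [-0.149, 0.989, -0.0], [-0.0, -0.0, -1.0]]
ft_force: [-0.0, -0.1, -8.2]
grip_width: 0.0626
gripper_force: 58.5
```

Emit:
{"name": "drive_tool", "arguments": {"series": [[[0, 0, 0.0003], 0, 0.055], [[0, 0, 0.0006], 0, 0.055], [[0, 0, 0.0009], 0, 0.055], [[0, 0, 0.0012], 0, 0.055], [[0, 0, 0.0012], 0, 0.055]]}}

```text
time_s: 23.8
position: [0.5753, -0.3219, 0.0146]
tool_rot: [[-0.989, -0.149, 0.001], [-0.149, 0.989, -0.001], [-0.001, -0.001, -1.0]]
ft_force: [-4.5, 2.0, 5.8]
grip_width: 0.063
gripper_force: 60.3
```

Set down. Release and lift, then hover over fan 1.

Emit:
{"name": "drive_tool", "arguments": {"series": [[[0, 0, 0.0005], 0, 0.066], [[0, 0, 0.0005], 0, 0.07], [[0, 0, 0], 0, 0.08], [[0, 0, 0], 0, 0.083], [[0, 0, 0], 0, 0.083], [[0, 0, -0.01], 0, 0.083], [[0, 0, -0.03], 0, 0.083], [[0, 0, -0.06], 0, 0.083], [[0, 0, -0.1], 0, 0.083], [[0, 0, -0.1], 0, 0.083]]}}

```text
time_s: 24.8
position: [0.5771, -0.3232, 0.12]
tool_rot: [[-0.989, -0.149, 0.009], [-0.149, 0.989, -0.007], [-0.007, -0.008, -1.0]]
ft_force: [0.6, 0.6, 0.3]
grip_width: 0.0829
gripper_force: 0.0
```

```bash
python3 st.py .5365 .0662 .115
python3 - <<'E'
from rig import viewer
from h import *
d=viewer.get_image("top"); cv2.imwrite("pics/t7.png",d["img"][:,:,::-1])
d=viewer.get_image("side"); cv2.imwrite("pics/s7.png",d["img"][:,:,::-1])
h=cv2.cvtColor(d["img"],cv2.COLOR_RGB2HSV).astype(int)
y=(h[...,0]>14)&(h[...,0]<36)&(h[...,1]>100)&(h[...,2]>110); y[:140]=0
n,l,st,c=cv2.connectedComponentsWithStats(y.astype(np.uint8))
for i in range(1,n): print(st[i],c[i].round(1),ray(d,c[i],.065).round(4))
E
```

```text
24.8 [ 0.5771 -0.3232  0.12  ] -171.4 q6 -138.07858057616997 [0.61498549 0.57553721 0.31887872] 0.0829086562981771
shift [-0.018   0.3911  0.0019]
[287 147   3   3   8] [288.1 147.9] [ 0.5752 -0.3164  0.065 ]
[378 224   5   4  18] [380.  225.5] [0.3639 0.038  0.065 ]
[286 229   5   4  18] [288.2 230.5] [0.5365 0.0718 0.065 ]
[158 246   1   1   1] [158. 246.] [0.7656 0.1432 0.065 ]
[181 252   1   1   1] [181. 252.] [0.7182 0.1557 0.065 ]
[158 256   1   1   1] [158. 256.] [0.7547 0.1707 0.065 ]
[161 257   2   1   2] [161.5 257. ] [0.7476 0.1727 0.065 ]
[170 257   1   1   1] [170. 257.] [0.7327 0.1712 0.065 ]
[174 256   1   1   1] [174. 256.] [0.7267 0.1678 0.065 ]
```

Emit:
{"name": "drive_tool", "arguments": {"series": [[[-0.001, 0.02, -0.01], 0, 0.085], [[-0.003, 0.06, -0.01], 2, 0.085], [[-0.005, 0.1, -0.01], 4, 0.085], [[-0.007, 0.145, -0.01], 6, 0.085], [[-0.009, 0.19, -0.01], 8, 0.085], [[-0.011, 0.235, -0.01], 9.4, 0.085], [[-0.013, 0.28, -0.01], 9.4, 0.085], [[-0.015, 0.32, -0.01], 9.4, 0.085], [[-0.0165, 0.36, 0], 9.4, 0.085], [[-0.0175, 0.38, 0], 9.4, 0.085], [[-0.018, 0.3911, 0], 9.4, 0.085], [[-0.018, 0.3911, 0], 9.4, 0.085], [[-0.018, 0.3911, 0], 9.4, 0.085], [[-0.018, 0.3911, 0], 9.4, 0.085]]}}

```text
time_s: 26.3
position: [0.5347, 0.0667, 0.1133]
tool_rot: [[-1.0, 0.016, 0.0], [0.016, 1.0, -0.0], [-0.0, -0.0, -1.0]]
ft_force: [0.1, 0.2, 0.1]
grip_width: 0.0851
gripper_force: 0.0
```

```bash
python3 st.py .5365 .0662 .012
```

```text
26.3 [0.5347 0.0667 0.1133] 179.11 q6 -94.59098531787023 [0.14684771 0.22239101 0.05437703] 0.08506636490007546
shift [-0.0018 -0.0004  0.1013]
```

Emit:
{"name": "drive_tool", "arguments": {"series": [[[-0.0015, -0.0004, 0.03], 0, 0.085], [[-0.0015, -0.0004, 0.06], 0, 0.085], [[-0.0015, -0.0004, 0.08], 0, 0.085], [[-0.0015, -0.0004, 0.095], 0, 0.085], [[-0.0015, -0.0004, 0.1013], 0, 0.085], [[-0.0015, -0.0004, 0.1013], 0, 0.085]]}}

```text
time_s: 26.9
position: [0.5359, 0.0666, 0.0115]
tool_rot: [[-1.0, 0.015, -0.001], [0.015, 1.0, 0.0], [0.001, 0.0, -1.0]]
ft_force: [-0.7, -0.2, 1.2]
grip_width: 0.0849
gripper_force: 0.0
```

Emit:
{"name": "drive_tool", "arguments": {"series": [[[0, 0, 0], 0, 0.06], [[0, 0, 0], 0, 0.06], [[0, 0, 0], 0, 0.055], [[0, 0, 0], 0, 0.055], [[0, 0, 0], 0, 0.055], [[0, 0, 0], 0, 0.055]], "newtons": 50}}

```text
time_s: 27.5
position: [0.5369, 0.067, 0.0132]
tool_rot: [[-1.0, 0.014, 0.003], [0.014, 1.0, -0.001], [-0.003, -0.001, -1.0]]
ft_force: [-0.7, -0.8, 6.4]
grip_width: 0.063
gripper_force: 55.1
```

Emit:
{"name": "drive_tool", "arguments": {"series": [[[0, 0, -0.005], 0, 0.055], [[0, 0, -0.015], 0, 0.055], [[0, 0, -0.03], 0, 0.055], [[0, 0, -0.05], 0, 0.055], [[0, 0, -0.06], 0, 0.055], [[0, 0, -0.06], 0, 0.055], [[0, 0, -0.06], 0, 0.055]]}}

```text
time_s: 28.2
position: [0.5354, 0.0673, 0.0714]
tool_rot: [[-1.0, 0.014, -0.001], [0.014, 1.0, 0.0], [0.001, 0.0, -1.0]]
ft_force: [-0.2, -0.3, -10.4]
grip_width: 0.0628
gripper_force: 58.6
```

```bash
python3 st.py .4561 -.3414 .072
```

```text
28.2 [0.5354 0.0673 0.0714] 179.19 q6 -94.59783338598064 [ -0.20730104  -0.31723185 -10.44227765] 0.06281515137254516
shift [ 0.0735 -0.4098 -0.0005]
```

Emit:
{"name": "drive_tool", "arguments": {"series": [[[0.002, -0.01, 0], 0, 0.055], [[0.006, -0.03, 0], -1, 0.055], [[0.012, -0.06, 0], -2, 0.055], [[0.019, -0.1, 0], -3, 0.055], [[0.027, -0.14, 0], -4, 0.055], [[0.035, -0.18, 0], -5, 0.055], [[0.043, -0.22, 0], -6, 0.055], [[0.051, -0.26, 0], -7, 0.055], [[0.059, -0.3, 0], -8, 0.055], [[0.065, -0.335, 0], -9, 0.055], [[0.069, -0.367, 0], -9.5, 0.055], [[0.072, -0.392, 0], -9.5, 0.055], [[0.0735, -0.405, 0], -9.5, 0.055], [[0.0735, -0.4098, 0], -9.5, 0.055], [[0.0735, -0.4098, 0], -9.5, 0.055], [[0.0735, -0.4098, 0], -9.5, 0.055], [[0.0735, -0.4098, 0], -9.5, 0.055]]}}

```text
time_s: 29.9
position: [0.4569, -0.3403, 0.072]
tool_rot: [[-0.988, -0.152, -0.0], [-0.152, 0.988, 0.001], [0.0, 0.001, -1.0]]
ft_force: [0.3, 0.3, -9.0]
grip_width: 0.063
gripper_force: 58.6
```

```bash
python3 st.py .4561 -.3414 .013
```

```text
29.9 [ 0.4569 -0.3403  0.072 ] -171.24 q6 -147.3479939865533 [ 0.27362883  0.29109417 -8.96299184] 0.06303272713108535
shift [ 0.0009 -0.001   0.059 ]
```

Emit:
{"name": "drive_tool", "arguments": {"series": [[[0, 0, 0.01], 0, 0.055], [[0, 0, 0.025], 0, 0.055], [[0, 0, 0.04], 0, 0.055], [[0, 0, 0.048], 0, 0.055], [[0, 0, 0.052], 0, 0.055], [[0, 0, 0.0545], 0, 0.055], [[0, 0, 0.056], 0, 0.055], [[0, 0, 0.057], 0, 0.055], [[0, 0, 0.0575], 0, 0.055], [[0, 0, 0.0578], 0, 0.055], [[0, 0, 0.0581], 0, 0.055], [[0, 0, 0.0583], 0, 0.055]]}}

```text
time_s: 31.1
position: [0.4568, -0.3416, 0.0144]
tool_rot: [[-0.989, -0.151, 0.001], [-0.151, 0.989, -0.001], [-0.0, -0.001, -1.0]]
ft_force: [-1.3, 1.1, -0.4]
grip_width: 0.0629
gripper_force: 59.4
```

Grounded. Release, lift and move clear.

Emit:
{"name": "drive_tool", "arguments": {"series": [[[0, 0, 0.0004], 0, 0.066], [[0, 0, 0.0004], 0, 0.07], [[0, 0, 0], 0, 0.08], [[0, 0, 0], 0, 0.083], [[0, 0, 0], 0, 0.083], [[0, 0, -0.01], 0, 0.083], [[0, 0, -0.03], 0, 0.083], [[0, 0, -0.06], 0, 0.083], [[0, 0, -0.1], 0, 0.083], [[0, 0, -0.13], 0, 0.083], [[0, 0.05, -0.13], 0, 0.083], [[0, 0.1, -0.13], 0, 0.083], [[0, 0.15, -0.13], 0, 0.083], [[0, 0.2, -0.13], 0, 0.083], [[0, 0.25, -0.13], 0, 0.083], [[0, 0.29, -0.13], 0, 0.083], [[0, 0.3, -0.13], 0, 0.083], [[0, 0.3, -0.13], 0, 0.083]]}}

```text
time_s: 32.9
position: [0.4114, -0.044, 0.1444]
tool_rot: [[-0.988, -0.153, 0.001], [-0.153, 0.988, -0.001], [-0.001, -0.001, -1.0]]
ft_force: [1.2, -0.9, 0.0]
grip_width: 0.0829
gripper_force: 0.0
```

Run:
```python
from rig import viewer
import cv2, numpy as np
a=viewer.get_image("top")["img"]; b=viewer.get_image("side")["img"]
x=cv2.resize(a[:,330:,::-1],None,fx=1.3,fy=1.3); y=cv2.resize(b[100:310,160:430,::-1],None,fx=1.85,fy=1.85)
H=546; z=np.zeros((H,x.shape[1]+y.shape[1],3),np.uint8); z[:x.shape[0],:x.shape[1]]=x; z[:y.shape[0],x.shape[1]:]=y
print(z.shape); cv2.imwrite("pics/end.png",z)
```

```text
(546, 799, 3)
```

View pics/end.png

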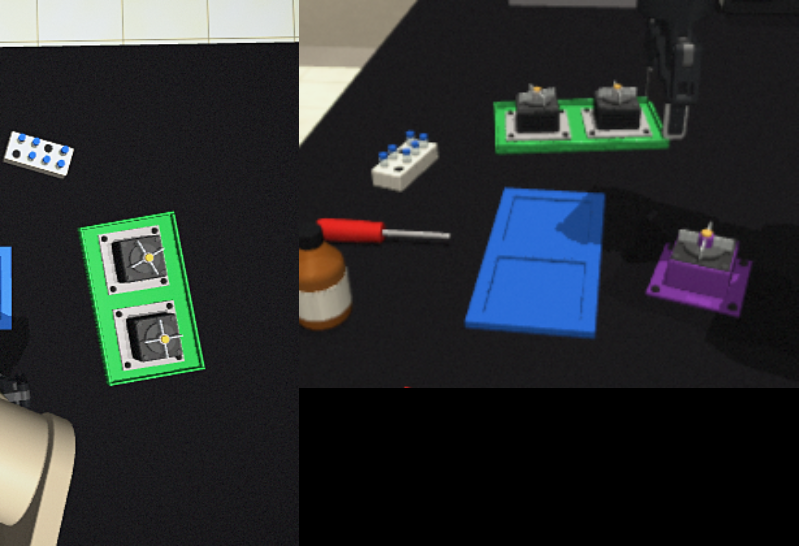

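Both fans stand upright and flat in the green tray, at (149,258) and (165,340) in the top view. The carrier is empty, and the bottle, rack, screwdriver and purple look-alike haven't moved.

```bash
python3 -c "from rig import env; print(env.close_job())"
```

```text
the job is handed in; nothing more can be done
None
```

Both fans are free-running: each wheel was pushed more than half a turn with no measurable drag, so both now stand upright in the green tray, and the job was handed in at about 33 s (no verdict was returned).

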